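Hang the hook spanner on the bent tool rail

ROBOT

A 6-joint arm with a two-finger parallel gripper is mounted at the origin on a cart in front of the work surface, level with it; the furniture and walls round the work are solid. World frame = base frame: x ahead of the robot, y to its left, z up, the work surface at z = 0. Lengths are in m, angles in degrees, forces in N, time in s.
With the tool pointing down it reaches from about 0.35 to 0.775 m from the base axis. Payload 5.5 kg.
Tool frame: the origin (TCP) lies midway between the tips of the shut fingers; the grasp point (between the pads) lies 19 mm behind it; z points along the fingers, y is the line along which they close (so a half turn about z gives the same grasp; the last joint's range is limited). The gripper opens to 85 mm and grips with 20 to 120 N. Pads are 22 mm wide; open, the fingers measure 114 mm over their backs; the gripper's body (76 mm by 85 mm) begins 54 mm behind the grasp point. The pads swing forward as they close: fully open they stand 13 mm farther back than shut.
Start: joints at [-82.712, 17.945, 2.641, 74.691, 0, 82.002], TCP at [0.152, -0.555, 0.231] pointing down, gripper open.
Joint ranges: [-158.12, 158.12], [-49.38, 96.58], [-58.88, 72.47], [-126.05, 133.96], [-84.25, 85.87], [-180, 180]. Speed limits (degrees/s): [147.25, 147.25, 180, 180, 180, 180].

INTERFACE

Orientations are given as a 3x3 rotation matrix whose columns are the frame's x, y, z axes.
In Python, from cell import arm, optics gives the robot as it stands.
- The arm moves only by the shell command python3 -m pendant 'ROWS'. ROWS is JSON, a list of rows, each an object of numbers: "dx", "dy", "dz": the shift along the world's x, y, z in mm; "rx", "ry", "rz": the turn, a rotation vector about the world's x, y, z in rad; "hand": the gripper's target within -1 to 1 (shut at 1, half-way at 0, fully open at -1). A call has 1 to 5 rows; each row shifts and turns the commanded pose from where the row before left it; what a row does not reach is not made up. A row lasts 1/10 s, in which the tool goes at most 50 mm and 8.59 degrees, less where a joint would pass 70% of its speed; a pose out of reach is approached as far as the arm can. A call is refused whole if a number of a shift passes 50 or a number of a turn 0.15, either way. A call with a gripper value outside its range is refused whole. The fingers move at their own pace and stop on an object; the grip force is fixed at half the most. Time passes only in rows, so rows that do not move let the fingers close. It gives the time, the measured TCP pose, the force, the opening and the grip force at its end, in the units of the state.
- arm.observe(): the state, without advancing time (a new reading comes with each control period).
- optics.get_image(name): name is "scene" or "top" or "wrist"; returns a dict with "pixels" (384x512x3 uint8, red, green, blue), "mtx" (3x3 intrinsics, pixels), "pose" (4x4, takes a point from camera to world coordinates); the wrist camera has in their place "T_tool_cam" (4x4, takes a point from camera to tool coordinates, whose origin is the TCP and whose axes are the flange's). Camera axes: x right, y down, z forward; pixel columns grow to the right and rows downward; lengths in m; the calibration is good to about 2 mm. A picture is of the moment at which its call begins: read the wrist's pose just before it. There is no depth.
- arm.finish_job(): hands the job in; it is judged then, once.
The state is a dict: "clock": time; "joints": joint angles; "dq": joint speeds; "joint_torque": joint torques, N m; "eef_pos": TCP position; "tcp_rot": TCP orientation; "force": force on the tool from outside, world axes, zero at the start; "wrist_torque": the same for the moment, N m; "grip_width": opening from 0.0 (shut) to 1.0 (fully open); "gripper_force": force on a finger pad.
Only numpy, scipy, OpenCV 4.12 (cv2) and the standard library are available. Lean on these libraries where they do the work, as an engineer would, in place of code of your own. Each camera call takes 0.05 s, during which the arm holds its last target. There are 200 camera calls.

TASK

Put the red-handled hook spanner back with the other two on the bent tool rail: thread its eye over the raised tip of the rod, slide it round both bends, and shove the whole row along until all three spanners hang straight down, close against one another and against the end collar by the post. Feel for the end of the row and do not ram it or wrench the rail, keep the other two spanners on the rod, and leave the bowl and the wood offcuts on the bench where they are.

Things in the scene. Friction and masses are not known exactly. Their poses are not given: they have to be found in the camera images.
- hook_spanner: red-gripped steel hook spanner (C-spanner) to hang, 190 mm long, about 250 g, lying flat at the start. Origin: centre of its hanging eye, a ring 54 mm outside with a 28 mm hole, 14 mm thick; 7 mm above the bench when lying. z: the eye's axis. The handle runs from the eye along -x; past the grip it curves to +y into a C-hook that ends 163 mm from the origin
- spanner_grip (a point): middle of the red grip of the hook spanner, at (-80, 0, 0) mm of its frame, same axes. The grip is 24 mm wide (y), 14 mm thick (z) and reaches from 42 to 117 mm from the eye's centre
- tool_rail: tool rail, fixed: green base plate, post, and a bent steel rod 12 mm thick. Origin: foot of the post on the bench. The rod's level part has its axis 245 mm above the bench: back run along -x from the post (y = 0, straight to x = -165 mm), level bend of 40 mm axis radius, front run along -y (x = -205, straight from y = -40 to -100 mm), then the rising tip. Nothing stands above the rod
- rail_tip (a point): centre of the round free end of the rod, at (-205, -157, 301) mm of the rail's frame, same axes. From y = -100 mm the front run bends upward with a 35 mm axis radius into a straight tip, 50 mm long, which rises at 55 degrees above level towards -y. An eye can get on the rod only here
- rail_front (a point): middle of the front run on the rod's axis, at (-205, -70, 245) mm of the rail's frame, same axes. A spanner that hangs on a level run has the centre of its eye 8 mm below the rod's axis, its top rim standing 13 mm above the rod, and swings and slides freely
- rail_stop (a point): face of the steel end collar (26 mm across, 8 mm thick, set screw on top) by the post, on the rod's axis, at (-35, 0, 245) mm of the rail's frame, same axes; -x runs along the back run away from the post. The row of spanners belongs against this face
- blue_spanner: hook spanner with a blue grip, 220 g, hanging loosely on the back run, the nearer of two to the collar. Origin: centre of its eye (same size as the red one's: 54 mm outside, 28 mm hole, 14 mm thick); x: the eye's axis; handle down along -z. It slides along the rod under a push of a few newtons
- black_spanner: pin spanner with a black grip, 220 g, hanging loosely on the back run, next to the blue one on the side away from the collar. Origin: centre of its eye (same size); x: the eye's axis; handle down along -z. It slides along the rod under a push of a few newtons
- turned_bowl_3: small turned wooden bowl, 80 mm across, 31 mm high, loose on the bench; origin: centre of its underside. To be left alone
- offcut_5: wooden offcut 50x57x35 mm, loose on the bench; origin: centre of its underside. To be left alone
- offcut_6: wooden offcut 36x100x28 mm, loose on the bench; origin: centre of its underside. To be left alone

How it is judged:
By the outcome, as a careful person would: the job done as asked, in the order asked, and still so for the second after the job is handed in, with the robot touching nothing.
It also fails if it takes over 70 s, if anything falls off the work surface, if the arm or the gripper's body presses on something with over 40 N, if the wrist force passes 120 N, or if a joint passes its speed limit or range.

## Working session

There is one attempt and no reset: what is moved stays moved. The work goes in short steps, Python scripts to look and compute and a shell command to move; the robot and the scene stay as the last step left them, time stands still between calls to the robot, and variables do not carry over. Pictures are saved under pics/ and viewed, at most 10 in all, crops included, and the job is handed in when it is done.

```bash
ls; mkdir -p pics
python3 - <<'E'
from cell import arm, optics
import cv2, numpy as np, pickle
ims={}
for n in ("scene","top"):
    d=optics.get_image(n); ims[n]=d
    cv2.imwrite(f"pics/{n}0.png",d["pixels"][:,:,::-1])
    print(n,d["mtx"].round(1).tolist(),d["pose"].round(3).tolist())
pickle.dump(ims,open("ims0.pkl","wb"))
s=arm.observe();print({k:np.round(v,3).tolist() for k,v in s.items()})
E
```

```text
pics
scene [[446.3, 0.0, 251.2], [0.0, 446.3, 187.9], [0.0, 0.0, 1.0]] [[-0.877, -0.259, 0.404, 0.112], [-0.48, 0.506, -0.717, 0.732], [-0.019, -0.823, -0.568, 0.808], [0.0, 0.0, 0.0, 1.0]]
top [[492.5, 0.0, 251.0], [0.0, 492.5, 193.9], [0.0, 0.0, 1.0]] [[-0.015, -0.986, 0.168, 0.338], [-1.0, 0.017, 0.009, -0.051], [-0.012, -0.168, -0.986, 1.489], [0.0, 0.0, 0.0, 1.0]]
{'clock': 0.1, 'joints': [-82.713, 17.986, 2.583, 74.69, 0.001, 82.002], 'dq': [-0.002, -0.082, 0.197, -0.008, -0.026, 0.008], 'joint_torque': [0.003, -48.173, 29.924, 0.013, -0.0, -0.0], 'eef_pos': [0.152, -0.554, 0.23], 'tcp_rot': [[0.965, 0.264, -0.0], [0.264, -0.965, 0.002], [0.0, -0.002, -1.0]], 'force': [-0.215, 0.065, -0.093], 'wrist_torque': [-0.009, 0.009, 0.001], 'gripper_force': 0.0, 'grip_width': 0.997}
```

View pics/scene0.png

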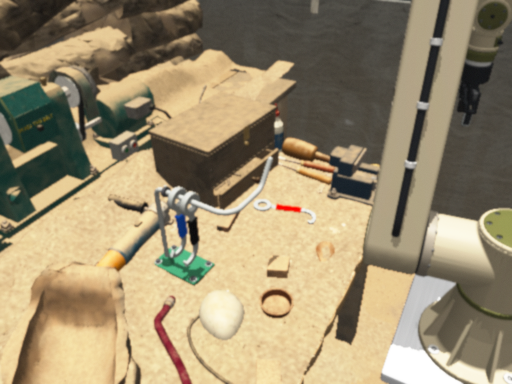

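View pics/top0.png

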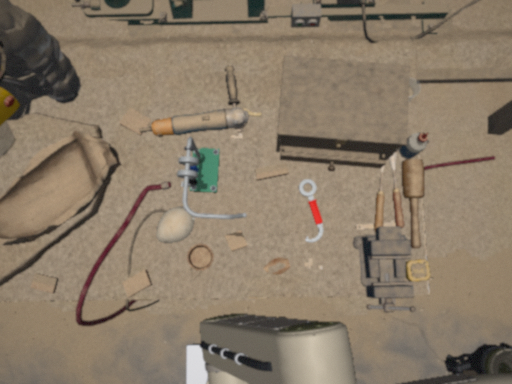

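Scene: the rail stands left of the spanner, with its tip at (270,158) in scene and (242,215) in top. The red spanner is on the bench with its eye at (308,187) in top and (263,205) in scene. I'll zoom in for accuracy.

```bash
cat > h.py <<'E'
import numpy as np, cv2
from cell import arm, optics
def ray(d,u,v,pose=None):
    P=d["pose"] if pose is None else pose
    r=P[:3,:3]@np.linalg.solve(d["mtx"],[u,v,1.]); return P[:3,3],r/np.linalg.norm(r)
def onz(d,u,v,z,pose=None):
    o,r=ray(d,u,v,pose); return o+r*(z-o[2])/r[2]
def tri(*rays):
    A=sum(np.eye(3)-np.outer(r,r) for o,r in rays); b=sum((np.eye(3)-np.outer(r,r))@o for o,r in rays)
    return np.linalg.solve(A,b)
def proj(d,X,pose=None):
    P=d["pose"] if pose is None else pose
    c=P[:3,:3].T@(np.asarray(X)-P[:3,3]); q=d["mtx"]@c; return q[:2]/q[2]
def wristpose(d,s):
    T=np.eye(4);T[:3,:3]=s["tcp_rot"];T[:3,3]=s["eef_pos"]; return T@d["T_tool_cam"]
E
python3 - <<'E'
from h import *
import pickle
I=pickle.load(open("ims0.pkl","rb"))
t=I["top"]["pixels"][125:255,150:345,::-1]; s=I["scene"]["pixels"][140:290,140:330,::-1]
a=cv2.resize(t,None,fx=4,fy=4,interpolation=cv2.INTER_CUBIC); b=cv2.resize(s,None,fx=4,fy=4,interpolation=cv2.INTER_CUBIC)
cv2.imwrite("pics/topc.png",a); cv2.imwrite("pics/scenec.png",b)
for n in I:
    h=cv2.cvtColor(I[n]["pixels"],cv2.COLOR_RGB2HSV)
    g=cv2.inRange(h,(65,90,40),(90,255,255))
    r=cv2.inRange(h,(0,190,130),(6,255,255))|cv2.inRange(h,(174,190,130),(180,255,255))
    for nm,m in(("green",g),("red",r)):
        k,_,st,c=cv2.connectedComponentsWithStats(m)
        for i in range(1,k):
            if st[i,4]>25: print(n,nm,st[i],c[i].round(1), onz(I[n],*c[i],.007).round(3))
E
```

```text
scene green [   2   84   86   94 2799] [ 44.4 123. ] [ 1.659 -0.303  0.007]
scene green [  0 103  24  48 230] [ 11.8 129.5] [ 1.729 -0.203  0.007]
scene green [ 98 103  38  30 322] [114.4 119.2] [ 1.424 -0.458  0.007]
scene green [119 110   6   8  33] [121.8 113.3] [ 1.436 -0.516  0.007]
scene green [102 126  11  11  50] [107.8 133. ] [ 1.361 -0.354  0.007]
scene green [ 20 152  43  45 647] [ 40.5 171.2] [ 1.368 -0.039  0.007]
scene green [  0 160  22  39 370] [  6.3 177.6] [1.438 0.041 0.007]
scene green [ 50 182  38  26  73] [ 67.  195.6] [1.175 0.021 0.007]
scene green [  9 194  22  25 212] [ 20.7 204.7] [1.265 0.121 0.007]
scene green [  0 200   5  15  41] [  1.2 207.2] [1.307 0.157 0.007]
scene green [158 250  53  34 848] [184.6 266.2] [0.665 0.104 0.007]
scene red [277 205  23   7 104] [288. 208.] [ 0.535 -0.236  0.007]
top green [249   0  14   9  60] [256.3   3.9] [ 1.221 -0.064  0.007]
top green [196 149  22  42 711] [206.8 169.9] [0.669 0.098 0.007]
top red [310 201  11  22 119] [315.3 211.5] [ 0.533 -0.231  0.007]
```

View pics/topc.png

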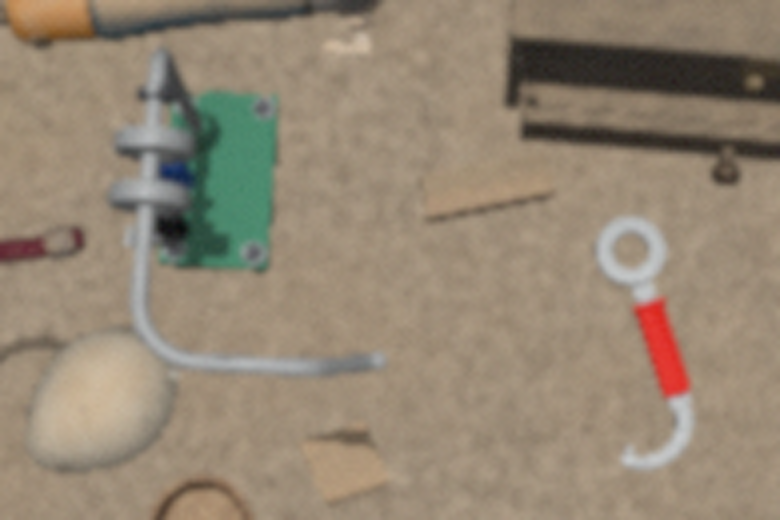

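View pics/scenec.png

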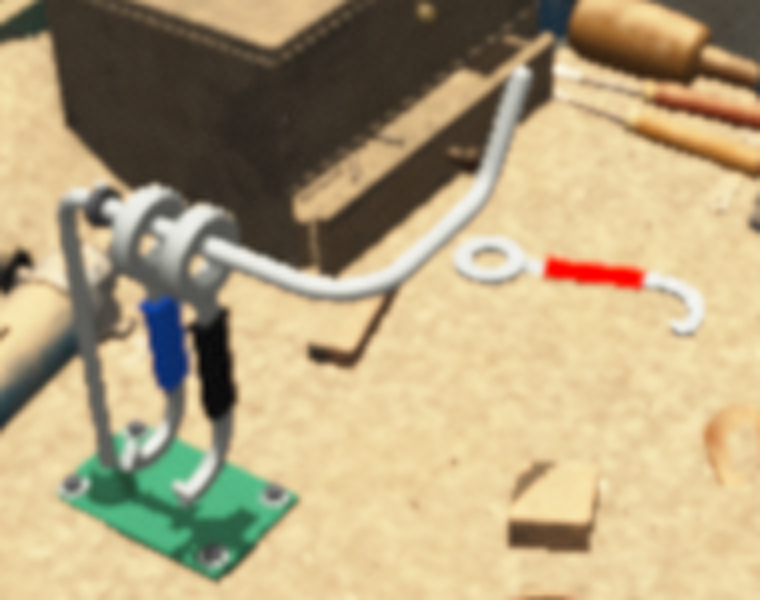

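Run:
```python
from h import *
import pickle
from scipy.optimize import least_squares
I=pickle.load(open("ims0.pkl","rb")); T,S=I["top"],I["scene"]
T_=lambda u,v:(150+(u-1.5)/4,125+(v-1.5)/4); S_=lambda u,v:(140+(u-1.5)/4,140+(v-1.5)/4)
tip=(-.205,-.157,.301); col=(-.031,0,.245)
obs=[(T,tip,T_(380,360)),(S,tip,S_(521,72)),(T,col,T_(150,93)),(S,col,S_(100,207))]
def f(p):
    c,s=np.cos(p[2]),np.sin(p[2]); out=[]
    for d,X,uv in obs:
        W=[p[0]+c*X[0]-s*X[1],p[1]+s*X[0]+c*X[1],X[2]]; out+=list(proj(d,W)-uv)
    return out
r=least_squares(f,[.72,.1,0]); print("rail",r.x[:2].round(4),np.degrees(r.x[2]).round(2),np.round(r.fun,1))
p=r.x;c,s=np.cos(p[2]),np.sin(p[2]);R=np.array([[c,-s,0],[s,c,0],[0,0,1]]);o=np.array([p[0],p[1],0])
np.savez("rail.npz",R=R,o=o)
for n,X in dict(tip=tip,front=(-.205,-.07,.245),stop=(-.035,0,.245),bend=(-.165,0,.245)).items():print(n,(o+R@X).round(4))
print("tip tri",tri(ray(T,*T_(380,360)),ray(S,*S_(521,72))).round(4))
print("eye",onz(T,*T_(631,251),.007).round(4),onz(S,*S_(489,260),.007).round(4))
print("red",onz(T,315.3,211.5,.012).round(4),onz(S,288,208,.012).round(4))
for nm,u,v in(("box corner low",520,135),("hook",683,405)):print(nm,onz(T,*T_(u,v),.0).round(3))
```

```text
rail [0.7052 0.1211] -3.2 [ 0.1 -0.8 -0.6  1.3  0.9  0.3  0.6  0.7]
tip [ 0.4918 -0.0242  0.301 ]
front [0.4966 0.0627 0.245 ]
stop [0.6703 0.1231 0.245 ]
bend [0.5405 0.1303 0.245 ]
tip tri [ 0.4898 -0.0238  0.3049]
eye [ 0.6082 -0.2099  0.007 ] [ 0.6119 -0.2154  0.007 ]
red [ 0.5328 -0.2307  0.012 ] [ 0.5328 -0.23    0.012 ]
box corner low [ 0.702 -0.128  0.   ]
hook [ 0.49  -0.246  0.   ]
```

```bash
python3 -m pendant '[{"dx":38,"dy":32},{"dx":38,"dy":32},{"dx":38,"dy":32},{"dx":38,"dy":32},{"dx":38,"dy":32}]' >/dev/null; python3 -m pendant '[{"dx":38,"dy":32},{"dx":38,"dy":32},{"dx":38,"dy":32},{"dx":38,"dy":32},{"dx":38,"dy":34}]'; python3 -m pendant '[{"dz":-20},{"dz":-20},{"dz":-20},{},{}]'
python3 - <<'E'
from h import *
s=arm.observe(); d=optics.get_image("wrist"); cv2.imwrite("pics/w1.png",d["pixels"][:,:,::-1])
P=wristpose(d,s); print(s["joints"],s["eef_pos"],s["tcp_rot"])
h=cv2.cvtColor(d["pixels"],cv2.COLOR_RGB2HSV)
m=cv2.inRange(h,(0,190,110),(6,255,255))|cv2.inRange(h,(174,190,110),(180,255,255))
c=max(cv2.findContours(m,0,1)[0],key=cv2.contourArea); r=cv2.minAreaRect(c); print(r)
b=cv2.boxPoints(r); print([onz(d,*q,.012,P).round(4).tolist() for q in b], onz(d,*r[0],.012,P).round(4))
print("px of eye est",proj(d,[.610,-.2115,.007],P))
E
```

```text
[-8.27127918e+01  1.79860552e+01  2.58305105e+00  7.46901170e+01
  5.35975713e-04  8.20017626e+01] [ 0.15152381 -0.55420497  0.23049937] [[ 9.64624442e-01  2.63627857e-01 -1.96875568e-04]
 [ 2.63627825e-01 -9.64623122e-01  1.61333027e-03]
 [ 2.35408077e-04 -1.60815969e-03 -9.99998679e-01]]invalid input
invalid input
invalid input
Traceback (most recent call last):
ValueError: max() iterable argument is empty
```

View pics/w1.png

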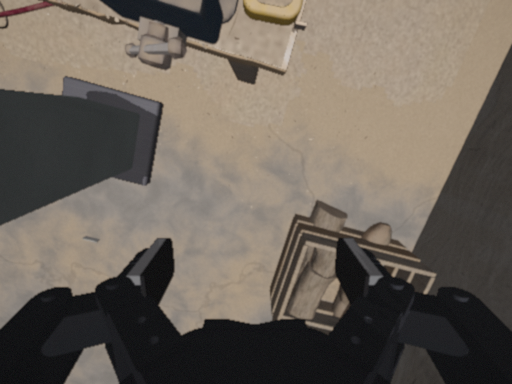

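The pendant refused the rows, so the arm hasn't moved and the picture shows only the bench under the start pose. Every key may be required, so I'll try one full row.

```bash
python3 -m pendant '[{"dx":38,"dy":32,"dz":0,"rx":0,"ry":0,"rz":0,"hand":-1}]'; python3 -m pendant '[{"dx":38,"dy":32,"hand":-1}]'
```

```text
clock: 0.25
eef_pos: [0.187, -0.5256, 0.2303]
tcp_rot: [[0.966, 0.257, -0.001], [0.257, -0.966, -0.001], [-0.001, 0.001, -1.0]]
force: [0.8, -0.4, -0.5]
grip_width: 0.999
gripper_force: 0.0invalid input
```

```bash
python3 -m pendant '[{"dx":38,"dy":32,"dz":0,"rx":0,"ry":0,"rz":0,"hand":-1},{"dx":38,"dy":32,"dz":0,"rx":0,"ry":0,"rz":0,"hand":-1},{"dx":38,"dy":32,"dz":0,"rx":0,"ry":0,"rz":0,"hand":-1},{"dx":38,"dy":32,"dz":0,"rx":0,"ry":0,"rz":0,"hand":-1},{"dx":38,"dy":32,"dz":0,"rx":0,"ry":0,"rz":0,"hand":-1}]' >/dev/null; python3 -m pendant '[{"dx":38,"dy":32,"dz":0,"rx":0,"ry":0,"rz":0,"hand":-1},{"dx":38,"dy":32,"dz":0,"rx":0,"ry":0,"rz":0,"hand":-1},{"dx":38,"dy":32,"dz":-20,"rx":0,"ry":0,"rz":0,"hand":-1},{"dx":36,"dy":34,"dz":-30,"rx":0,"ry":0,"rz":0,"hand":-1},{"dx":0,"dy":0,"dz":-10,"rx":0,"ry":0,"rz":0,"hand":-1}]';python3 -m pendant '[{"dx":0,"dy":0,"dz":0,"rx":0,"ry":0,"rz":0,"hand":-1},{"dx":0,"dy":0,"dz":0,"rx":0,"ry":0,"rz":0,"hand":-1}]'
cat > w.py <<'E'
from h import *
s=arm.observe(); d=optics.get_image("wrist"); cv2.imwrite("pics/w2.png",d["pixels"][:,:,::-1])
P=wristpose(d,s); print(np.round(s["joints"],1),np.round(s["eef_pos"],4),np.round(s["tcp_rot"],3).tolist())
h=cv2.cvtColor(d["pixels"],cv2.COLOR_RGB2HSV)
m=cv2.inRange(h,(0,190,110),(6,255,255))|cv2.inRange(h,(174,190,110),(180,255,255))
c=max(cv2.findContours(m,0,1)[0],key=cv2.contourArea); r=cv2.minAreaRect(c); print(r)
b=cv2.boxPoints(r); print([onz(d,*q,.012,P).round(4).tolist() for q in b], onz(d,*r[0],.012,P).round(4))
print("px of eye est",proj(d,[.610,-.2115,.007],P))
E
python3 w.py
```

```text
clock: 1.25
eef_pos: [0.5242, -0.235, 0.1739]
tcp_rot: [[0.963, 0.27, -0.002], [0.27, -0.963, 0.003], [-0.001, -0.003, -1.0]]
force: [-1.6, -0.2, -0.9]
grip_width: 0.995
gripper_force: 0.0
clock: 1.45
eef_pos: [0.5217, -0.2398, 0.1768]
tcp_rot: [[0.965, 0.263, -0.001], [0.263, -0.965, -0.0], [-0.001, -0.0, -1.0]]
force: [-0.0, 0.2, 0.6]
grip_width: 1.002
gripper_force: 0.0
[-32.7  19.1  -3.5  67.5  -0.  132.1] [ 0.5217 -0.2398  0.1768] [[0.965, 0.263, -0.001], [0.263, -0.965, -0.0], [-0.001, -0.0, -1.0]]
((249.0, 164.5), (61.0, 20.0), 90.0)
[[0.5646, -0.211, 0.012], [0.5704, -0.2322, 0.012], [0.5029, -0.251, 0.012], [0.4967, -0.2284, 0.012]] [ 0.5347 -0.2304  0.012 ]
px of eye est [250.18592976  92.20834115]
```

View pics/w2.png

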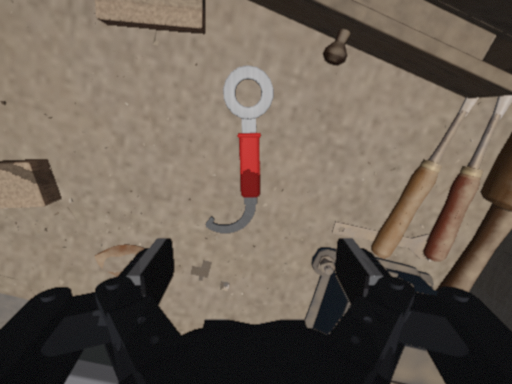

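The wrist view shows the spanner in line with the tool x axis: eye at (248,93), grip centre at (249,165), and nothing between the fingers and the spanner. Descending.

```bash
python3 -m pendant '[{"dx":13,"dy":9,"dz":-30,"rx":0,"ry":0,"rz":0,"hand":-1},{"dx":0,"dy":0,"dz":-40,"rx":0,"ry":0,"rz":0,"hand":-1},{"dx":0,"dy":0,"dz":-40,"rx":0,"ry":0,"rz":0,"hand":-1},{"dx":0,"dy":0,"dz":-25,"rx":0,"ry":0,"rz":0,"hand":-1},{"dx":0,"dy":0,"dz":0,"rx":0,"ry":0,"rz":0,"hand":-1}]'; python3 -m pendant '[{"dx":0,"dy":0,"dz":0,"rx":0,"ry":0,"rz":0,"hand":-1}]'
```

```text
clock: 2.0
eef_pos: [0.5322, -0.2305, 0.0392]
tcp_rot: [[0.965, 0.261, -0.005], [0.261, -0.965, 0.003], [-0.004, -0.004, -1.0]]
force: [-0.4, 0.2, -0.6]
grip_width: 0.999
gripper_force: 0.0
clock: 2.1
eef_pos: [0.5351, -0.2319, 0.043]
tcp_rot: [[0.965, 0.262, 0.001], [0.262, -0.965, -0.001], [0.001, 0.001, -1.0]]
force: [0.7, 0.2, 0.5]
grip_width: 1.001
gripper_force: 0.0
```

```bash
python3 -m pendant '[{"dx":0,"dy":1,"dz":-20,"rx":0,"ry":0,"rz":0,"hand":-1},{"dx":0,"dy":0,"dz":-12,"rx":0,"ry":0,"rz":0,"hand":-1},{"dx":0,"dy":0,"dz":-8,"rx":0,"ry":0,"rz":0,"hand":-1},{"dx":0,"dy":0,"dz":0,"rx":0,"ry":0,"rz":0,"hand":-0.2},{"dx":0,"dy":0,"dz":0,"rx":0,"ry":0,"rz":0,"hand":0}]'; python3 -m pendant '[{"dx":0,"dy":0,"dz":0,"rx":0,"ry":0,"rz":0,"hand":1},{"dx":0,"dy":0,"dz":0,"rx":0,"ry":0,"rz":0,"hand":1},{"dx":0,"dy":0,"dz":0,"rx":0,"ry":0,"rz":0,"hand":1},{"dx":0,"dy":0,"dz":0,"rx":0,"ry":0,"rz":0,"hand":1},{"dx":0,"dy":0,"dz":0,"rx":0,"ry":0,"rz":0,"hand":1}]'
```

```text
clock: 2.6
eef_pos: [0.5355, -0.2297, 0.0024]
tcp_rot: [[0.965, 0.264, 0.001], [0.264, -0.965, -0.0], [0.001, 0.001, -1.0]]
force: [0.2, 0.2, 0.3]
grip_width: 0.689
gripper_force: 0.0
clock: 3.1
eef_pos: [0.5358, -0.2298, 0.0027]
tcp_rot: [[0.965, 0.264, 0.001], [0.264, -0.965, -0.001], [0.001, 0.001, -1.0]]
force: [-0.7, -0.4, 5.3]
grip_width: 0.262
gripper_force: 59.7
```

Gripped. Now lifting, then yawing to face the rail.

```bash
python3 -m pendant '[{"dx":0,"dy":0,"dz":20,"rx":0,"ry":0,"rz":0,"hand":1},{"dx":0,"dy":0,"dz":40,"rx":0,"ry":0,"rz":0,"hand":1},{"dx":0,"dy":0,"dz":50,"rx":0,"ry":0,"rz":0,"hand":1},{"dx":0,"dy":0,"dz":50,"rx":0,"ry":0,"rz":0,"hand":1},{"dx":0,"dy":0,"dz":50,"rx":0,"ry":0,"rz":0,"hand":1}]'; python3 -m pendant '[{"dx":-10,"dy":8,"dz":30,"rx":0,"ry":0,"rz":0.14,"hand":1},{"dx":-10,"dy":8,"dz":30,"rx":0,"ry":0,"rz":0.14,"hand":1},{"dx":-10,"dy":8,"dz":10,"rx":0,"ry":0,"rz":0.14,"hand":1},{"dx":-10,"dy":8,"dz":0,"rx":0,"ry":0,"rz":0.14,"hand":1},{"dx":-8,"dy":8,"dz":0,"rx":0,"ry":0,"rz":0.14,"hand":1}]'; python3 -m pendant '[{"dx":0,"dy":5,"dz":0,"rx":0,"ry":0,"rz":0.14,"hand":1},{"dx":0,"dy":5,"dz":0,"rx":0,"ry":0,"rz":0.14,"hand":1},{"dx":0,"dy":0,"dz":0,"rx":0,"ry":0,"rz":0.14,"hand":1},{"dx":0,"dy":0,"dz":0,"rx":0,"ry":0,"rz":0.13,"hand":1},{"dx":0,"dy":0,"dz":0,"rx":0,"ry":0,"rz":0,"hand":1}]'; python3 -c "
from cell import arm;print(arm.observe()['joints'])"
```

```text
clock: 3.6
eef_pos: [0.5342, -0.2289, 0.2127]
tcp_rot: [[0.965, 0.264, -0.002], [0.264, -0.965, 0.001], [-0.002, -0.001, -1.0]]
force: [1.3, -0.3, -3.3]
grip_width: 0.262
gripper_force: 59.3
clock: 4.1
eef_pos: [0.4864, -0.189, 0.2816]
tcp_rot: [[0.563, 0.826, -0.001], [0.826, -0.563, 0.0], [-0.0, -0.001, -1.0]]
force: [1.1, 0.0, -3.6]
grip_width: 0.262
gripper_force: 59.3
clock: 4.6
eef_pos: [0.4867, -0.1791, 0.2809]
tcp_rot: [[0.053, 0.999, -0.002], [0.999, -0.053, 0.001], [0.001, -0.002, -1.0]]
force: [-0.1, 0.4, -3.7]
grip_width: 0.264
gripper_force: 59.4
[-2.90770979e+01  1.11631906e+01  6.17390433e-01  7.95535160e+01
 -4.00107310e-03  6.39885776e+01]
```

```bash
python3 -m pendant '[{"dx":0,"dy":0,"dz":3,"rx":0.122,"ry":-0.007,"rz":0,"hand":1},{"dx":0,"dy":0,"dz":3,"rx":0.122,"ry":-0.007,"rz":0,"hand":1},{"dx":0,"dy":0,"dz":3,"rx":0.122,"ry":-0.007,"rz":0,"hand":1},{"dx":0,"dy":0,"dz":3,"rx":0.122,"ry":-0.007,"rz":0,"hand":1},{"dx":0,"dy":0,"dz":3,"rx":0.122,"ry":-0.007,"rz":0,"hand":1}]'; python3 -m pendant '[{"dx":0,"dy":20,"dz":0,"rx":0,"ry":0,"rz":0,"hand":1},{"dx":0,"dy":20,"dz":0,"rx":0,"ry":0,"rz":0,"hand":1},{"dx":0,"dy":15,"dz":0,"rx":0,"ry":0,"rz":0,"hand":1},{"dx":0,"dy":8,"dz":0,"rx":0,"ry":0,"rz":0,"hand":1},{"dx":0,"dy":0,"dz":0,"rx":0,"ry":0,"rz":0,"hand":1}]'
cat > look.py <<'E'
from h import *
import sys
k=sys.argv[1]
s=arm.observe(); w=optics.get_image("wrist"); t=optics.get_image("top"); c=optics.get_image("scene")
R0=np.load("rail.npz"); tip=R0["o"]+R0["R"]@[-.205,-.157,.301]
Z=np.array(s["tcp_rot"]); e=np.array(s["eef_pos"])
eye=e+Z@[.0788,0,-.0045]
P=wristpose(w,s)
print("joints",np.round(s["joints"],1),"tcp",e.round(4),"eye pred",eye.round(4),"tip",tip.round(4))
print("tip rel eye, in tool mm",(1e3*Z.T@(tip-eye)).round(1))
cr=[]
for d,p in((w,P),(t,None),(c,None)):
    u,v=proj(d,eye,p); a,b=proj(d,tip,p)
    print("eye px",round(u,1),round(v,1),"tip px",round(a,1),round(b,1))
    im=np.ascontiguousarray(d["pixels"][:,:,::-1])
    n,z=(384,1) if d is w else (100,4)
    x0=int(np.clip(a-n/2,0,512-n)) if d is not w else 64; y0=int(np.clip(b-n/2+5,0,384-n))
    q=cv2.resize(im[y0:y0+n,x0:x0+n],(384,384),interpolation=cv2.INTER_CUBIC); f=384/n
    print("crop origin",x0,y0,"scale",f)
    cr.append(q)
g=np.hstack(cr); cv2.imwrite(f"pics/l{k}.png",cv2.resize(g,None,fx=.69,fy=.69,interpolation=cv2.INTER_AREA))
E
python3 look.py 1
```

```text
clock: 5.1
eef_pos: [0.4874, -0.1802, 0.2971]
tcp_rot: [[0.047, 0.998, 0.035], [0.816, -0.058, 0.575], [0.576, 0.001, -0.817]]
force: [0.6, 0.6, -3.2]
grip_width: 0.262
gripper_force: 59.5
clock: 5.6
eef_pos: [0.487, -0.1153, 0.2973]
tcp_rot: [[0.043, 0.999, 0.033], [0.819, -0.054, 0.572], [0.573, 0.002, -0.82]]
force: [-0.0, -1.3, -2.8]
grip_width: 0.258
gripper_force: 59.5
joints [-39.3  21.9   8.5  98.9  27.6  48.2] tcp [ 0.487  -0.1153  0.2973] eye pred [ 0.4902 -0.0534  0.3461] tip [ 0.4918 -0.0242  0.301 ]
tip rel eye, in tool mm [-1.9 -0.1 53.7]
eye px 255.1 94.5 tip px 254.7 103.1
crop origin 64 0 scale 1.0
eye px 256.8 211.8 tip px 244.8 213.9
crop origin 194 168 scale 3.84
eye px 276.0 135.3 tip px 269.3 158.9
crop origin 219 113 scale 3.84
```

View pics/l1.png

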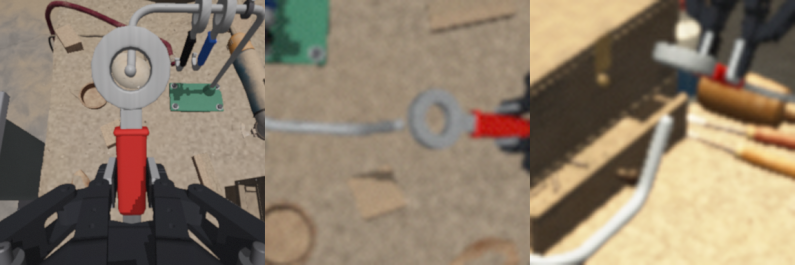

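The wrist view shows the rod tip at about (252,103), centred in the eye at about (252,98). It is aligned to within 1–2 mm. Threading along the tool axis, about 90 mm.

```bash
python3 -m pendant '[{"dx":0.5,"dy":8.6,"dz":-12.3,"rx":0,"ry":0,"rz":0,"hand":1},{"dx":0.5,"dy":8.6,"dz":-12.3,"rx":0,"ry":0,"rz":0,"hand":1},{"dx":0.5,"dy":8.6,"dz":-12.3,"rx":0,"ry":0,"rz":0,"hand":1},{"dx":0,"dy":0,"dz":0,"rx":0,"ry":0,"rz":0,"hand":1}]'; python3 -m pendant '[{"dx":0.5,"dy":8.6,"dz":-12.3,"rx":0,"ry":0,"rz":0,"hand":1},{"dx":0.5,"dy":8.6,"dz":-12.3,"rx":0,"ry":0,"rz":0,"hand":1},{"dx":0.5,"dy":8.6,"dz":-12.3,"rx":0,"ry":0,"rz":0,"hand":1},{"dx":0,"dy":0,"dz":0,"rx":0,"ry":0,"rz":0,"hand":1}]'; python3 look.py 2
```

```text
clock: 6.15
eef_pos: [0.488, -0.0902, 0.2587]
tcp_rot: [[0.044, 0.999, 0.031], [0.817, -0.054, 0.574], [0.574, -0.0, -0.819]]
force: [-0.2, -0.5, -3.9]
grip_width: 0.261
gripper_force: 59.5
clock: 6.55
eef_pos: [0.4896, -0.0646, 0.2224]
tcp_rot: [[0.044, 0.999, 0.031], [0.818, -0.054, 0.573], [0.574, 0.0, -0.819]]
force: [-1.1, 0.7, -2.2]
grip_width: 0.26
gripper_force: 59.5
joints [-34.8  20.6  -3.9  85.8  29.2  52.9] tcp [ 0.4896 -0.0646  0.2224] eye pred [ 0.493  -0.0028  0.2713] tip [ 0.4918 -0.0242  0.301 ]
tip rel eye, in tool mm [ -0.5  -0.  -36.6]
eye px 255.1 94.5 tip px 255.2 88.7
crop origin 64 0 scale 1.0
eye px 236.4 215.1 tip px 244.8 213.9
crop origin 194 168 scale 3.84
eye px 264.4 174.8 tip px 269.3 158.9
crop origin 219 113 scale 3.84
```

View pics/l2.png

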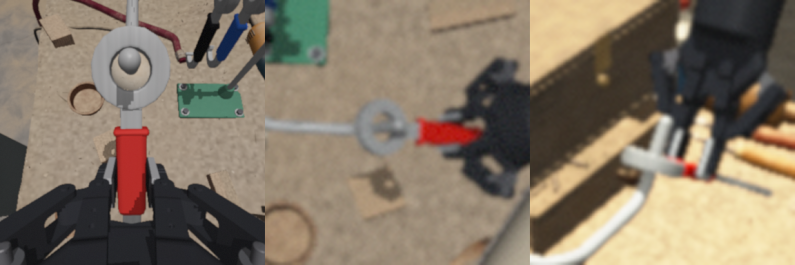

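The eye is threaded over the tip in all three views. Now following the upward bend with gradual tilt, in small rows.

```bash
python3 -m pendant '[{"dx":0.6,"dy":10.8,"dz":-13.3,"rx":0.052,"ry":-0.003,"rz":0,"hand":1},{"dx":0.6,"dy":10,"dz":-11,"rx":0.079,"ry":-0.004,"rz":0,"hand":1},{"dx":0.5,"dy":10,"dz":-9.5,"rx":0.078,"ry":-0.004,"rz":0,"hand":1},{"dx":0,"dy":0,"dz":0,"rx":0,"ry":0,"rz":0,"hand":1}]';  python3 -m pendant '[{"dx":0.6,"dy":10,"dz":-5.5,"rx":0.064,"ry":-0.004,"rz":0,"hand":1},{"dx":0.6,"dy":10,"dz":-4.5,"rx":0.064,"ry":-0.004,"rz":0,"hand":1},{"dx":0.5,"dy":9.7,"dz":-3.3,"rx":0.064,"ry":-0.004,"rz":0,"hand":1},{"dx":0,"dy":0,"dz":0,"rx":0,"ry":0,"rz":0,"hand":1}]';  python3 -c "
from cell import arm;print(arm.observe()['joints'])"
```

```text
clock: 7.1
eef_pos: [0.4913, -0.0347, 0.1874]
tcp_rot: [[0.04, 0.998, 0.04], [0.679, -0.056, 0.732], [0.733, -0.003, -0.68]]
force: [0.3, 0.0, -3.3]
grip_width: 0.258
gripper_force: 59.6
clock: 7.5
eef_pos: [0.4936, -0.0048, 0.1753]
tcp_rot: [[0.029, 0.998, 0.048], [0.529, -0.056, 0.847], [0.848, 0.001, -0.529]]
force: [-0.1, 0.1, -1.7]
grip_width: 0.262
gripper_force: 59.7
[-36.8386304   33.49774582  -7.41370857  90.66009231  44.95302617
  38.4811251 ]
```

```bash
python3 -m pendant '[{"dx":0.6,"dy":11,"dz":-3,"rx":0.042,"ry":-0.002,"rz":0,"hand":1},{"dx":0.6,"dy":11,"dz":-3,"rx":0.04,"ry":-0.002,"rz":0,"hand":1},{"dx":0.6,"dy":11,"dz":-2,"rx":0.04,"ry":-0.002,"rz":0,"hand":1},{"dx":0,"dy":0,"dz":0,"rx":0,"ry":0,"rz":0,"hand":1}]';  python3 -c "
from cell import arm;print(arm.observe()['joints'])"
```

```text
clock: 7.9
eef_pos: [0.4954, 0.0302, 0.1688]
tcp_rot: [[0.024, 0.998, 0.052], [0.417, -0.057, 0.907], [0.908, -0.001, -0.418]]
force: [0.7, 4.9, 6.3]
grip_width: 0.26
gripper_force: 59.7
[-35.32007577  37.43164503  -9.02812216  92.60316536  50.34011534
  33.76596736]
```

```bash
python3 -m pendant '[{"dx":0.6,"dy":9.7,"dz":0,"rx":0.13,"ry":-0.007,"rz":0,"hand":1},{"dx":0.5,"dy":9.7,"dz":-2,"rx":0.13,"ry":-0.007,"rz":0,"hand":1},{"dx":0,"dy":0,"dz":0,"rx":0,"ry":0,"rz":0,"hand":1},{"dx":0,"dy":0,"dz":0,"rx":0,"ry":0,"rz":0,"hand":1}]';  python3 -c "
from cell import arm;print(arm.observe()['joints'])"
```

```text
clock: 8.3
eef_pos: [0.496, 0.0483, 0.1636]
tcp_rot: [[0.013, 0.998, 0.054], [0.173, -0.055, 0.983], [0.985, -0.004, -0.174]]
force: [0.1, 0.1, -2.3]
grip_width: 0.264
gripper_force: 59.8
[-35.75653043  49.50202498  -6.91126643 105.46738407  56.03647862
  15.39230153]
```

Seated and free, with only the weight on the wrist. I'll slide 28 mm further along the front run, release, and back off along −y.

```bash
python3 -m pendant '[{"dx":0.6,"dy":10,"dz":0,"rx":0.05,"ry":-0.003,"rz":0,"hand":1},{"dx":0.6,"dy":10,"dz":0,"rx":0.05,"ry":-0.003,"rz":0,"hand":1},{"dx":0.5,"dy":8,"dz":0,"rx":0,"ry":0,"rz":0,"hand":1},{"dx":0,"dy":0,"dz":0,"rx":0,"ry":0,"rz":0,"hand":1}]'; python3 -m pendant '[{"dx":0,"dy":0,"dz":0,"rx":0,"ry":0,"rz":0,"hand":0.2},{"dx":0,"dy":0,"dz":0,"rx":0,"ry":0,"rz":0,"hand":0},{"dx":0,"dy":0,"dz":0,"rx":0,"ry":0,"rz":0,"hand":-0.2},{"dx":0,"dy":0,"dz":0,"rx":0,"ry":0,"rz":0,"hand":-0.2},{"dx":0,"dy":0,"dz":0,"rx":0,"ry":0,"rz":0,"hand":-0.2}]'; python3 -m pendant '[{"dx":-0.5,"dy":-10,"dz":0.7,"rx":0,"ry":0,"rz":0,"hand":-0.2},{"dx":-1,"dy":-20,"dz":1.5,"rx":0,"ry":0,"rz":0,"hand":-0.2},{"dx":-2,"dy":-30,"dz":2,"rx":0,"ry":0,"rz":0,"hand":-0.2},{"dx":-2,"dy":-40,"dz":3,"rx":0,"ry":0,"rz":0,"hand":-0.2},{"dx":-2,"dy":-40,"dz":0,"rx":0,"ry":0,"rz":0,"hand":-0.2}]'
```

```text
clock: 8.7
eef_pos: [0.4981, 0.0767, 0.1666]
tcp_rot: [[-0.0, 0.999, 0.055], [0.079, -0.054, 0.995], [0.997, 0.005, -0.079]]
force: [-0.7, 0.2, -3.0]
grip_width: 0.262
gripper_force: 59.8
clock: 9.2
eef_pos: [0.4982, 0.0758, 0.166]
tcp_rot: [[0.002, 0.998, 0.057], [0.076, -0.057, 0.996], [0.997, 0.002, -0.076]]
force: [-0.0, 0.5, -0.4]
grip_width: 0.602
gripper_force: 0.0
clock: 9.7
eef_pos: [0.4903, -0.0657, 0.1734]
tcp_rot: [[0.003, 0.998, 0.056], [0.075, -0.056, 0.996], [0.997, 0.002, -0.075]]
force: [1.1, 0.1, -1.5]
grip_width: 0.601
gripper_force: 0.0
```

```bash
python3 -m pendant '[{"dx":0,"dy":-45,"dz":5,"rx":0,"ry":0,"rz":0,"hand":0.2},{"dx":0,"dy":-45,"dz":20,"rx":-0.1,"ry":0.006,"rz":0,"hand":0.2},{"dx":0,"dy":-30,"dz":40,"rx":-0.14,"ry":0.008,"rz":0,"hand":0.2},{"dx":0,"dy":0,"dz":45,"rx":-0.14,"ry":0.008,"rz":0,"hand":0.2},{"dx":0,"dy":0,"dz":45,"rx":-0.14,"ry":0.008,"rz":0,"hand":0.2}]'; python3 -m pendant '[{"dx":0,"dy":0,"dz":45,"rx":-0.14,"ry":0.008,"rz":0,"hand":0.2},{"dx":0,"dy":0,"dz":20,"rx":-0.14,"ry":0.008,"rz":0,"hand":0.2},{"dx":0,"dy":0,"dz":0,"rx":-0.14,"ry":0.008,"rz":0,"hand":0.2},{"dx":0,"dy":0,"dz":0,"rx":-0.14,"ry":0.008,"rz":0,"hand":0.2},{"dx":0,"dy":0,"dz":0,"rx":-0.14,"ry":0.008,"rz":0,"hand":0.2}]'; python3 -m pendant '[{"dx":0,"dy":0,"dz":0,"rx":-0.14,"ry":0.008,"rz":0,"hand":0.2},{"dx":0,"dy":0,"dz":0,"rx":-0.14,"ry":0.008,"rz":0,"hand":0.2},{"dx":0,"dy":0,"dz":0,"rx":0,"ry":0,"rz":0,"hand":0.2},{"dx":0,"dy":0,"dz":0,"rx":0,"ry":0,"rz":0,"hand":0.2}]';  python3 -c "
from cell import arm;print(arm.observe()['joints'])"
```

```text
clock: 10.2
eef_pos: [0.4901, -0.1868, 0.3289]
tcp_rot: [[0.034, 0.998, 0.05], [0.565, -0.061, 0.823], [0.825, 0.0, -0.566]]
force: [0.0, -0.3, 0.1]
grip_width: 0.401
gripper_force: 0.0
clock: 10.7
eef_pos: [0.4904, -0.1852, 0.3944]
tcp_rot: [[0.055, 0.998, 0.017], [0.963, -0.058, 0.262], [0.263, 0.002, -0.965]]
force: [0.1, 1.0, -0.6]
grip_width: 0.4
gripper_force: 0.0
clock: 11.1
eef_pos: [0.4901, -0.1833, 0.3934]
tcp_rot: [[0.054, 0.999, -0.001], [0.999, -0.054, -0.006], [-0.006, -0.001, -1.0]]
force: [0.5, -0.3, 0.9]
grip_width: 0.398
gripper_force: 0.0
[-29.11034517  12.7585211   18.34899341  95.49186639  -0.32002747
  63.99605699]
```

```bash
python3 -m pendant '[{"dx":1,"dy":48,"dz":0,"rx":0,"ry":0,"rz":0,"hand":0.2},{"dx":1,"dy":48,"dz":0,"rx":0,"ry":0,"rz":0,"hand":0.2},{"dx":2,"dy":48,"dz":0,"rx":0,"ry":0,"rz":0,"hand":0.2},{"dx":2,"dy":48,"dz":0,"rx":0,"ry":0,"rz":0,"hand":0.2},{"dx":0,"dy":46,"dz":-15,"rx":0,"ry":0,"rz":0,"hand":0.2}]' >/dev/null; python3 -m pendant '[{"dx":0,"dy":0,"dz":0,"rx":0,"ry":0,"rz":0,"hand":0.2},{"dx":0,"dy":0,"dz":0,"rx":0,"ry":0,"rz":0,"hand":0.2}]'; python3 look.py 3
```

```text
clock: 11.8
eef_pos: [0.4967, 0.0538, 0.3767]
tcp_rot: [[0.055, 0.998, -0.005], [0.998, -0.055, -0.006], [-0.007, -0.005, -1.0]]
force: [-0.0, -0.3, 0.1]
grip_width: 0.4
gripper_force: 0.0
joints [-2.8  9.9 12.4 92.8 -0.4 90.3] tcp [0.4967 0.0538 0.3767] eye pred [0.5011 0.1325 0.3807] tip [ 0.4918 -0.0242  0.301 ]
tip rel eye, in tool mm [-156.4   -0.3   80.7]
eye px 255.1 95.2 tip px 254.4 281.7
crop origin 64 0 scale 1.0
eye px 175.1 206.5 tip px 244.8 213.9
crop origin 194 168 scale 3.84
eye px 227.0 159.6 tip px 269.3 158.9
crop origin 219 113 scale 3.84
```

View pics/l3.png

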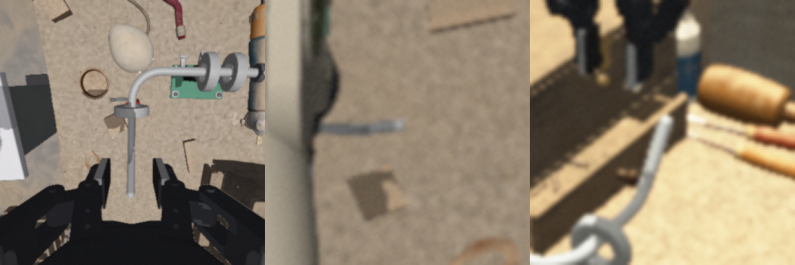

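The red spanner hangs on the front run, with its rim at wrist pixel (254,159) and the rod centred between the fingers. The black and blue rings are at about (365,101) and (402,103).

Run:
```python
from h import *
s=arm.observe(); d=optics.get_image("wrist");P=wristpose(d,s);R=np.load("rail.npz")
for n,u,v,z in(("red front edge top",254,165,.258),("red far edge top",254,150,.258),("black",365,101,.258),("blue",402,103,.258),("rod front",254.5,180,.245),("rod back",300,104,.251)):
    X=onz(d,u,v,z,P); print(n,X.round(4),(R["R"].T@(X-R["o"])*1e3).round(1))
```

```text
red front edge top [0.4975 0.0744 0.258 ] [-204.8  -58.3  258. ]
red far edge top [0.4984 0.0888 0.258 ] [-204.7  -43.8  258. ]
black [0.6014 0.1271 0.258 ] [-1.039e+02  2.000e-01  2.580e+02]
blue [0.6351 0.1234 0.258 ] [-70.2  -1.6 258. ]
rod front [0.4969 0.0562 0.245 ] [-204.3  -76.4  245. ]
rod back [0.5437 0.1281 0.251 ] [-161.6   -2.   251. ]
```

```bash
python3 -c "
from cell import optics
print(optics.get_image('wrist')['T_tool_cam'].round(3))"
```

```text
[[-0.    -0.961 -0.278  0.07 ]
 [ 1.     0.    -0.    -0.   ]
 [ 0.    -0.278  0.961 -0.142]
 [ 0.     0.     0.     1.   ]]
```

```bash
python3 -m pendant '[{"dx":0,"dy":0,"dz":0,"rx":0,"ry":0,"rz":0.145,"hand":0.2},{"dx":0,"dy":0,"dz":0,"rx":0,"ry":0,"rz":0.145,"hand":0.2},{"dx":0,"dy":0,"dz":0,"rx":0,"ry":0,"rz":0.145,"hand":0.2},{"dx":0,"dy":0,"dz":0,"rx":0,"ry":0,"rz":0.145,"hand":0.2},{"dx":0,"dy":0,"dz":0,"rx":0,"ry":0,"rz":0.145,"hand":0.2}]' >/dev/null
python3 -m pendant '[{"dx":0,"dy":0,"dz":0,"rx":0,"ry":0,"rz":0.145,"hand":0.2},{"dx":0,"dy":0,"dz":0,"rx":0,"ry":0,"rz":0.145,"hand":0.2},{"dx":0,"dy":0,"dz":0,"rx":0,"ry":0,"rz":0.145,"hand":0.2},{"dx":0,"dy":0,"dz":0,"rx":0,"ry":0,"rz":0.145,"hand":0.2},{"dx":0,"dy":0,"dz":0,"rx":0,"ry":0,"rz":0.145,"hand":0.2}]' >/dev/null
python3 -m pendant '[{"dx":0,"dy":0,"dz":0,"rx":0,"ry":0,"rz":0.145,"hand":0.2},{"dx":0,"dy":0,"dz":0,"rx":0,"ry":0,"rz":0.145,"hand":0.2},{"dx":0,"dy":0,"dz":0,"rx":0,"ry":0,"rz":0.145,"hand":0.2},{"dx":0,"dy":0,"dz":0,"rx":0,"ry":0,"rz":0.145,"hand":0.2},{"dx":0,"dy":0,"dz":0,"rx":0,"ry":0,"rz":0.145,"hand":0.2}]' >/dev/null
python3 -m pendant '[{"dx":0,"dy":0,"dz":0,"rx":0,"ry":0,"rz":0.145,"hand":0.2},{"dx":0,"dy":0,"dz":0,"rx":0,"ry":0,"rz":0.145,"hand":0.2},{"dx":0,"dy":0,"dz":0,"rx":0,"ry":0,"rz":0.145,"hand":0.2},{"dx":0,"dy":0,"dz":0,"rx":0,"ry":0,"rz":0.145,"hand":0.2},{"dx":0,"dy":0,"dz":0,"rx":0,"ry":0,"rz":0.145,"hand":0.2}]' >/dev/null
python3 -m pendant '[{"dx":0,"dy":0,"dz":0,"rx":0,"ry":0,"rz":0.12,"hand":0.2},{"dx":0,"dy":0,"dz":0,"rx":0,"ry":0,"rz":0.12,"hand":0.2},{"dx":0,"dy":0,"dz":0,"rx":0,"ry":0,"rz":0,"hand":0.2},{"dx":0,"dy":0,"dz":0,"rx":0,"ry":0,"rz":0,"hand":0.2}]';python3 -c "
from cell import arm;print(arm.observe()['joints'])"
```

```text
clock: 14.45
eef_pos: [0.4968, 0.0532, 0.3782]
tcp_rot: [[-0.061, -0.998, 0.001], [-0.998, 0.061, 0.007], [-0.007, -0.001, -1.0]]
force: [-0.3, -0.0, -0.6]
grip_width: 0.396
gripper_force: 0.0
[ -3.34783726   9.54362748  12.17802868  92.58870066   0.41164357
 -89.83088188]
```

Now lower so the fingers straddle the rod behind the ring.

```bash
python3 -m pendant '[{"dx":0,"dy":-1,"dz":-40,"rx":-0.007,"ry":0,"rz":0,"hand":0.2},{"dx":0,"dy":0,"dz":-40,"rx":0,"ry":0,"rz":0,"hand":0.2},{"dx":0,"dy":0,"dz":-30,"rx":0,"ry":0,"rz":0,"hand":0.2},{"dx":0,"dy":0,"dz":0,"rx":0,"ry":0,"rz":0,"hand":0.2}]'; python3 -m pendant '[{"dx":0,"dy":0,"dz":-20,"rx":0,"ry":0,"rz":0,"hand":0.2},{"dx":0,"dy":0,"dz":-18,"rx":0,"ry":0,"rz":0,"hand":0.2},{"dx":0,"dy":0,"dz":0,"rx":0,"ry":0,"rz":0,"hand":0.2},{"dx":0,"dy":0,"dz":0,"rx":0,"ry":0,"rz":0,"hand":0.2}]'
```

```text
clock: 14.85
eef_pos: [0.4939, 0.0529, 0.2639]
tcp_rot: [[-0.06, -0.998, -0.007], [-0.998, 0.06, 0.001], [-0.0, 0.007, -1.0]]
force: [-1.0, 0.4, -1.0]
grip_width: 0.402
gripper_force: 0.0
clock: 15.25
eef_pos: [0.4974, 0.0529, 0.2317]
tcp_rot: [[-0.058, -0.998, 0.003], [-0.998, 0.058, -0.0], [-0.0, -0.003, -1.0]]
force: [0.1, 0.2, 0.1]
grip_width: 0.398
gripper_force: 0.0
```

```bash
python3 -m pendant '[{"dx":0.4,"dy":8,"dz":0,"rx":0,"ry":0,"rz":0,"hand":0.2},{"dx":0.4,"dy":8,"dz":0,"rx":0,"ry":0,"rz":0,"hand":0.2},{"dx":0.4,"dy":8,"dz":0,"rx":0,"ry":0,"rz":0,"hand":0.2},{"dx":0.4,"dy":8,"dz":0,"rx":0,"ry":0,"rz":-0.1,"hand":0.2},{"dx":0.4,"dy":7,"dz":0,"rx":0,"ry":0,"rz":-0.13,"hand":0.2}]'; python3 -m pendant '[{"dx":0.8,"dy":5.2,"dz":0,"rx":0,"ry":0,"rz":-0.131,"hand":0.2},{"dx":1.1,"dy":5.1,"dz":0,"rx":0,"ry":0,"rz":-0.131,"hand":0.2},{"dx":2,"dy":4.8,"dz":0,"rx":0,"ry":0,"rz":-0.131,"hand":0.2},{"dx":2.5,"dy":4.6,"dz":0,"rx":0,"ry":0,"rz":-0.131,"hand":0.2},{"dx":0,"dy":0,"dz":0,"rx":0,"ry":0,"rz":0,"hand":0.2}]'
```

```text
clock: 15.75
eef_pos: [0.4989, 0.0925, 0.2309]
tcp_rot: [[-0.287, -0.958, 0.002], [-0.958, 0.287, -0.001], [0.001, -0.002, -1.0]]
force: [0.2, -4.7, 3.7]
grip_width: 0.402
gripper_force: 2.5
clock: 16.25
eef_pos: [0.5051, 0.1128, 0.2304]
tcp_rot: [[-0.724, -0.689, 0.001], [-0.689, 0.724, -0.0], [-0.001, -0.001, -1.0]]
force: [0.1, -0.4, 0.9]
grip_width: 0.397
gripper_force: 0.5
```

```bash
python3 -m pendant '[{"dx":3.3,"dy":4.1,"dz":0,"rx":0,"ry":0,"rz":-0.117,"hand":0.2},{"dx":3.5,"dy":3.8,"dz":0,"rx":0,"ry":0,"rz":-0.117,"hand":0.2},{"dx":4.2,"dy":3.1,"dz":0,"rx":0,"ry":0,"rz":-0.117,"hand":0.2},{"dx":4.4,"dy":2.8,"dz":0,"rx":0,"ry":0,"rz":-0.117,"hand":0.2},{"dx":0,"dy":0,"dz":0,"rx":0,"ry":0,"rz":0,"hand":0.2}]'; python3 -m pendant '[{"dx":4.9,"dy":1.9,"dz":0,"rx":0,"ry":0,"rz":-0.117,"hand":0.2},{"dx":5,"dy":1.5,"dz":0,"rx":0,"ry":0,"rz":-0.117,"hand":0.2},{"dx":5.2,"dy":0.6,"dz":0,"rx":0,"ry":0,"rz":-0.117,"hand":0.2},{"dx":5.2,"dy":0.2,"dz":0,"rx":0,"ry":0,"rz":0,"hand":0.2},{"dx":0,"dy":0,"dz":0,"rx":0,"ry":0,"rz":0,"hand":0.2}]'; python3 -c "
from cell import arm;print(arm.observe()['joints'])"
```

```text
clock: 16.75
eef_pos: [0.5204, 0.1262, 0.23]
tcp_rot: [[-0.957, -0.291, 0.0], [-0.291, 0.957, -0.0], [0.0, -0.0, -1.0]]
force: [-1.8, -0.9, 0.9]
grip_width: 0.404
gripper_force: 0.5
clock: 17.25
eef_pos: [0.5414, 0.13, 0.2299]
tcp_rot: [[-0.999, 0.054, 0.001], [0.054, 0.999, -0.001], [-0.001, -0.0, -1.0]]
force: [1.1, -0.2, 0.1]
grip_width: 0.398
gripper_force: 0.0
[ 5.26279578e+00  1.59038568e+01 -3.54446955e-01  7.37069841e+01
 -3.26392604e-02  8.33508371e+00]
```

```bash
python3 -m pendant '[{"dx":6,"dy":-0.3,"dz":0,"rx":0,"ry":0,"rz":0,"hand":0.2},{"dx":6,"dy":-0.3,"dz":0,"rx":0,"ry":0,"rz":0,"hand":0.2},{"dx":6,"dy":-0.4,"dz":0,"rx":0,"ry":0,"rz":0,"hand":0.2},{"dx":6,"dy":-0.3,"dz":0,"rx":0,"ry":0,"rz":0,"hand":0.2},{"dx":6,"dy":-0.3,"dz":0,"rx":0,"ry":0,"rz":0,"hand":0.2}]'; python3 -m pendant '[{"dx":5,"dy":-0.3,"dz":0,"rx":0,"ry":0,"rz":0,"hand":0.2},{"dx":5,"dy":-0.3,"dz":0,"rx":0,"ry":0,"rz":0,"hand":0.2},{"dx":5,"dy":-0.3,"dz":0,"rx":0,"ry":0,"rz":0,"hand":0.2},{"dx":5,"dy":-0.3,"dz":0,"rx":0,"ry":0,"rz":0,"hand":0.2},{"dx":5,"dy":-0.3,"dz":0,"rx":0,"ry":0,"rz":0,"hand":0.2}]';python3 -m pendant '[{"dx":2,"dy":-0.1,"dz":0,"rx":0,"ry":0,"rz":0,"hand":0.2},{"dx":2,"dy":-0.1,"dz":0,"rx":0,"ry":0,"rz":0,"hand":0.2},{"dx":2,"dy":-0.1,"dz":0,"rx":0,"ry":0,"rz":0,"hand":0.2},{"dx":2,"dy":-0.1,"dz":0,"rx":0,"ry":0,"rz":0,"hand":0.2}]'
```

```text
clock: 17.75
eef_pos: [0.5713, 0.128, 0.23]
tcp_rot: [[-0.998, 0.059, -0.0], [0.059, 0.998, -0.001], [0.0, -0.001, -1.0]]
force: [-3.1, 0.7, 1.8]
grip_width: 0.4
gripper_force: 1.2
clock: 18.25
eef_pos: [0.596, 0.1266, 0.23]
tcp_rot: [[-0.998, 0.059, -0.0], [0.059, 0.998, -0.001], [0.0, -0.001, -1.0]]
force: [-2.9, 0.2, 0.5]
grip_width: 0.403
gripper_force: 1.9
clock: 18.65
eef_pos: [0.6032, 0.1263, 0.2299]
tcp_rot: [[-0.998, 0.059, -0.001], [0.059, 0.998, -0.001], [0.001, -0.001, -1.0]]
force: [-5.2, 0.2, 1.8]
grip_width: 0.4
gripper_force: 2.7
```

```bash
python3 -m pendant '[{"dx":2,"dy":-0.1,"dz":0,"rx":0,"ry":0,"rz":0,"hand":0.2},{"dx":2,"dy":-0.1,"dz":0,"rx":0,"ry":0,"rz":0,"hand":0.2},{"dx":2,"dy":-0.1,"dz":0,"rx":0,"ry":0,"rz":0,"hand":0.2}]' | grep -E "eef|^force"; python3 -m pendant '[{"dx":1,"dy":-0.1,"dz":0,"rx":0,"ry":0,"rz":0,"hand":0.2},{"dx":1,"dy":0,"dz":0,"rx":0,"ry":0,"rz":0,"hand":0.2}]'| grep -E "eef|^force"; python3 -m pendant '[{"dx":1,"dy":0,"dz":0,"rx":0,"ry":0,"rz":0,"hand":0.2}]'| grep -E "eef|^force"
```

```text
eef_pos: [0.6092, 0.126, 0.2299]
force: [-5.5, -0.7, 1.2]
eef_pos: [0.6112, 0.1259, 0.23]
force: [-5.6, 0.3, 2.2]
eef_pos: [0.6121, 0.1259, 0.23]
force: [-5.4, -0.4, 3.1]
```

```bash
python3 -m pendant '[{"dx":1,"dy":0,"dz":0,"rx":0,"ry":0,"rz":0,"hand":0.2}]' | grep -E "eef|^force"; python3 -m pendant '[{"dx":1,"dy":-0.1,"dz":0,"rx":0,"ry":0,"rz":0,"hand":0.2}]'| grep -E "eef|^force"; python3 -m pendant '[{"dx":1,"dy":-0.1,"dz":0,"rx":0,"ry":0,"rz":0,"hand":0.2}]'| grep -E "eef|^force"
```

```text
eef_pos: [0.6131, 0.1259, 0.2299]
force: [-5.9, -0.1, 1.0]
eef_pos: [0.6141, 0.1258, 0.2299]
force: [-6.2, 0.7, 1.0]
eef_pos: [0.6152, 0.1257, 0.23]
force: [-5.8, 1.3, 0.9]
```

```bash
python3 -m pendant '[{"dx":1,"dy":0,"dz":0,"rx":0,"ry":0,"rz":0,"hand":0.2}]' | grep -E "eef|^force"; python3 -m pendant '[{"dx":1,"dy":-0.1,"dz":0,"rx":0,"ry":0,"rz":0,"hand":0.2}]'| grep -E "eef|^force"
```

```text
eef_pos: [0.6161, 0.1257, 0.2299]
force: [-5.3, 0.4, 1.3]
eef_pos: [0.6171, 0.1256, 0.2299]
force: [-6.0, 0.7, 2.4]
```

```bash
python3 -m pendant '[{"dx":1,"dy":0,"dz":0,"rx":0,"ry":0,"rz":0,"hand":0.2}]' | grep -E "eef|^force"
```

```text
eef_pos: [0.6182, 0.1256, 0.2299]
force: [-5.2, 0.3, 0.3]
```

```bash
python3 -m pendant '[{"dx":1,"dy":-0.1,"dz":0,"rx":0,"ry":0,"rz":0,"hand":0.2}]' | grep -E "eef|^force"; python3 -m pendant '[{"dx":0.7,"dy":0,"dz":0,"rx":0,"ry":0,"rz":0,"hand":0.2}]' | grep -E "eef|^force"
```

```text
eef_pos: [0.6187, 0.1256, 0.2299]
force: [-9.8, 0.5, 1.7]
eef_pos: [0.6187, 0.1256, 0.2299]
force: [-10.3, 0.3, 3.4]
```

```bash
python3 -m pendant '[{"dx":0.7,"dy":0,"dz":0,"rx":0,"ry":0,"rz":0,"hand":0.2}]' | grep -E "eef|^force"
```

```text
eef_pos: [0.6187, 0.1256, 0.2299]
force: [-13.1, -0.4, 4.4]
```

The force climbs to 13 N and motion stops at 0.6187, which is the end of the row. Backing off gently, rising, and taking a look.

```bash
python3 -m pendant '[{"dx":-2,"dy":0.1,"dz":0,"rx":0,"ry":0,"rz":0,"hand":0.2},{"dx":-3,"dy":0.2,"dz":0,"rx":0,"ry":0,"rz":0,"hand":0.2},{"dx":-8,"dy":0.4,"dz":0,"rx":0,"ry":0,"rz":0,"hand":0.2},{"dx":-8,"dy":0.4,"dz":0,"rx":0,"ry":0,"rz":0,"hand":0.2},{"dx":0,"dy":0,"dz":0,"rx":0,"ry":0,"rz":0,"hand":0.2}]'; python3 -m pendant '[{"dx":0,"dy":0,"dz":30,"rx":0,"ry":0,"rz":0,"hand":0.2},{"dx":0,"dy":0,"dz":40,"rx":0,"ry":0,"rz":0,"hand":0.2},{"dx":-20,"dy":0,"dz":40,"rx":0,"ry":0,"rz":0,"hand":0.2},{"dx":-40,"dy":-30,"dz":20,"rx":0,"ry":0,"rz":0,"hand":0.2},{"dx":-40,"dy":-40,"dz":0,"rx":0,"ry":0,"rz":0,"hand":0.2}]' >/dev/null;  python3 -m pendant '[{"dx":-40,"dy":-45,"dz":0,"rx":0,"ry":0,"rz":0,"hand":0.2},{"dx":-40,"dy":-45,"dz":0,"rx":0,"ry":0,"rz":0,"hand":0.2},{"dx":0,"dy":-45,"dz":0,"rx":0,"ry":0,"rz":0,"hand":0.2},{"dx":0,"dy":-45,"dz":0,"rx":0,"ry":0,"rz":0,"hand":0.2},{"dx":0,"dy":0,"dz":0,"rx":0,"ry":0,"rz":0,"hand":0.2}]'
python3 - <<'E'
from h import *
t=optics.get_image("top"); c=optics.get_image("scene")
a=cv2.resize(t["pixels"][130:280,150:300,::-1],(400,400),interpolation=cv2.INTER_CUBIC)
b=cv2.resize(c["pixels"][165:315,120:270,::-1],(400,400),interpolation=cv2.INTER_CUBIC)
cv2.imwrite("pics/fin.png",np.hstack([a,b]))
E
```

```text
clock: 20.65
eef_pos: [0.5993, 0.1266, 0.2304]
tcp_rot: [[-0.998, 0.059, 0.0], [0.059, 0.998, -0.001], [-0.0, -0.001, -1.0]]
force: [0.5, 0.4, 0.1]
grip_width: 0.4
gripper_force: 0.0
clock: 21.65
eef_pos: [0.4412, -0.106, 0.3586]
tcp_rot: [[-0.998, 0.066, 0.001], [0.066, 0.998, -0.003], [-0.002, -0.003, -1.0]]
force: [0.2, 0.7, 0.4]
grip_width: 0.399
gripper_force: 0.0
```

View pics/fin.png

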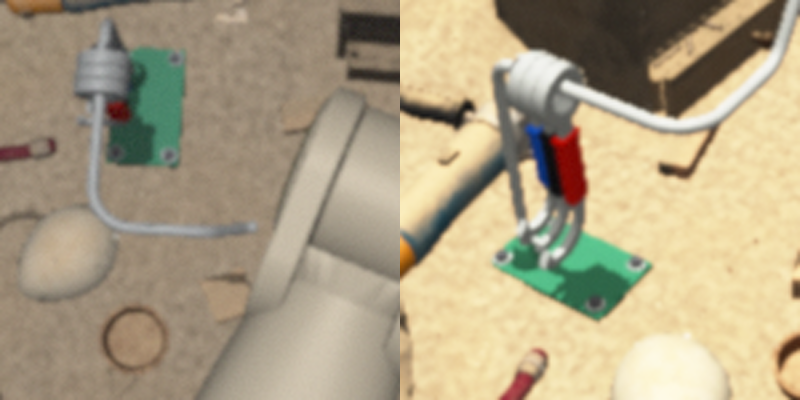

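All three rings, at (103,75) in the left panel, sit tight against one another and the collar, with the handles hanging straight down. The bowl and offcuts are where they were. I'll let it settle briefly and hand in.

```bash
python3 -m pendant '[{"dx":0,"dy":0,"dz":0,"rx":0,"ry":0,"rz":0,"hand":0.2},{"dx":0,"dy":0,"dz":0,"rx":0,"ry":0,"rz":0,"hand":0.2},{"dx":0,"dy":0,"dz":0,"rx":0,"ry":0,"rz":0,"hand":0.2},{"dx":0,"dy":0,"dz":0,"rx":0,"ry":0,"rz":0,"hand":0.2},{"dx":0,"dy":0,"dz":0,"rx":0,"ry":0,"rz":0,"hand":0.2}]' >/dev/null; python3 -c "
from cell import arm;print(arm.finish_job())"
```

```text
the job is handed in; nothing more can be done
None
```

The red spanner is back on the rail and the job is handed in: all three hang straight down, close together against the collar, after a push that stopped at about 13 N, and the bowl and offcuts were left alone.

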